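# Change over the jar in the worktop jar chuck

### The arm

A 6-joint arm with a two-finger parallel gripper is mounted at the origin on the work surface. World frame = base frame: x ahead of the robot, y to its left, z up, the work surface at z = 0. Lengths are in m, angles in rad, forces in N, time in s.
With the tool pointing down it reaches from about 0.375 to 0.975 m from the base axis. Payload 3.8 kg.
Tool frame: the origin (TCP) lies between the finger pads; the fingertips stand 8 mm ahead of it and the grasp point (between the pads) lies 11 mm behind it (tcp_to_tips is the distance from the TCP to the fingertips, in m); z points along the fingers, y is the line along which they close (so a half turn about z gives the same grasp; the last joint's range is limited). The gripper opens to 85 mm and grips with 20 to 120 N. Pads are 22 mm wide; open, the fingers measure 114 mm over their backs; the gripper's body (76 mm by 85 mm) begins 54 mm behind the grasp point. The pads swing forward as they close: fully open they stand 13 mm farther back than shut.
Start: joints at [-1.277, 0.264, 1.604, -0, 1.274, -0.037], TCP at [0.219, -0.638, 0.239] pointing down, gripper open.
Joint ranges: [-2.63, 2.63], [-0.94, 2.18], [0.31, 2.57], [-1.31, 4.45], [0, 2.66], [-2.55, 2.55]. Speed limits (rad/s): [2.57, 2.57, 3.14, 3.14, 3.14, 3.14].

### API

Orientations are given as a rotation vector (axis times angle).
In Python, from workcell import * gives the robot as it stands.
- The arm moves only by the tool move_arm, never from a script. Its argument "series" is one flat list of numbers, 7 for each row, row after row: the finger opening in cm, from 0 to 8.54, then the shift along the tool's x, y, z in cm, then the turn, a rotation vector about the tool's x, y, z in degrees. A call has 1 to 5 rows; each row shifts and turns the commanded pose from where the row before left it, along the tool's axes as they then stand; what a row does not reach is not made up. A row lasts 1/8 s, in which the tool goes at most 62.5 mm and 10.7 degrees, less where a joint would pass 70% of its speed; a pose out of reach is approached as far as the arm can. A call is refused whole if a number of a shift passes 6.25 or a number of a turn 10.7, either way. A call with a gripper value outside its range is refused whole. The fingers move at their own pace and stop on an object; "grip_force" is the grip in N (left out, the last holds). Time passes only in rows, so rows that do not move let the fingers close. It gives the time, the measured TCP pose, the force, the opening and the grip force at its end, in the units of the state.
- read_state(): the state, without advancing time (a new reading comes with each control period).
- read_camera(name): name is "scene" or "top"; returns the picture (400x640x3 uint8, red, green, blue); there is no depth.
- calibration(name): a dict with "camera_matrix" (3x3 intrinsics, pixels), "k1" (the pictures are not rectified: a ray, as slopes to the right and down, at radius r is drawn at 1 + k1 r^2 times it, then the intrinsics apply), "rvec" (rotation vector, rad) and "tvec" (3), from world to camera coordinates, as OpenCV has them. Camera axes: x right, y down, z forward; pixel columns grow to the right and rows downward; lengths in m; the calibration is good to about 2 mm. A picture is of the moment at which its call begins. calibration takes no time and is no camera call.
- finish_job(): hands the job in; it is judged then, once.
The state is a dict: "time": time; "q": joint angles; "joint_vel": joint speeds; "joint_torque": joint torques, N m; "tool_pos": TCP position; "tcp_rot": TCP orientation; "wrist_force": force on the tool from outside, world axes, zero at the start; "torque": the same for the moment, N m; "width": opening from 0.0 (shut) to 1.0 (fully open); "grip_force": force on a finger pad.
Only numpy, scipy, OpenCV 4.12 (cv2) and the standard library are available. Lean on these libraries where they do the work, as an engineer would, in place of code of your own. Each camera call takes 0.05 s, during which the arm holds its last target. There are 200 camera calls.

### The job

The jar in the worktop chuck is finished: open the chuck with its lever and stand that jar, along with any other empty jars left on the worktop, upright in the recycling tray, setting each one down gently. Take the tall full jar from the grocery crate, stand it in the middle of the open chuck and turn the lever until all three jaws grip it firmly, ready for opening. Leave the other groceries in the crate and everything else where it is.

Things in the scene. Friction and masses are not known exactly. Their poses are not given: they have to be found in the camera images.
- chuck: self-centring jar chuck fixed to the worktop: a flat round aluminium platform, 120 mm across, whose top is 30 mm above the worktop, with a steel sleeve (144 mm across) round it and three polished steel jaws on top. Jars stand on the platform. Origin: on the chuck's vertical axis at worktop level, z up. Its place and yaw vary
- sleeve (a joint): angle (rad) of the chuck's sleeve; grows anticlockwise seen from above, which OPENS the jaws; clockwise closes. Range -1.0 to 1.3. The jaws move together, 8 mm per rad; at 0 (the start) they just hold the 60 mm finished jar; at 1.3 they stand on an 80 mm circle; they meet a 52 mm jar at about -0.5. Stays where left (friction 0.4 N m, 4 N at the knob)
- lever_knob (a point): on the sleeve's lever: the upright black round knob, 20 mm in diameter, 100 mm from the chuck's axis. This point, its gripping height, is 55 mm above the worktop, its top 74 mm, the lever bar under it 10 to 24 mm. The lever points away from the robot, within 81 degrees of straight ahead, over its whole travel. 8 to 15 N of push here, once the jaws meet the jar, grips it firmly
- jaw0: one of the three jaws of the chuck (120 degrees apart; this one 60 degrees to the left of the chuck's own x axis), 30 mm wide, 12 mm thick, standing from 31 to 65 mm above the worktop. Origin: bottom middle of its gripping face; x points outwards from the chuck's axis
- jaw1: one of the three jaws of the chuck (120 degrees apart; this one directly across from the chuck's own x axis), 30 mm wide, 12 mm thick, standing from 31 to 65 mm above the worktop. Origin: bottom middle of its gripping face; x points outwards from the chuck's axis
- jaw2: one of the three jaws of the chuck (120 degrees apart; this one 60 degrees to the right of the chuck's own x axis), 30 mm wide, 12 mm thick, standing from 31 to 65 mm above the worktop. Origin: bottom middle of its gripping face; x points outwards from the chuck's axis
- full_jar: the tall full jar: upright closed glass jar with a flat steel screw lid, 52 mm in diameter over its whole height (lid too), 145 mm tall, about 0.35 kg, the tallest thing in the crate by 30 mm. Origin: centre of its underside, z up
- done_jar: upright clear glass jar, empty, steel lid, 60 mm in diameter over its whole height, 85 mm tall, about 0.2 kg, standing in the chuck at the start. Origin: centre of its underside, z up
- empty0: another upright clear glass jar, empty, the same as the finished one (60 mm in diameter, 85 mm tall, about 0.2 kg), standing on the worktop beyond the chuck; one to three of these are present. Origin: centre of its underside, z up
- empty1: another upright clear glass jar, empty, the same as the finished one (60 mm in diameter, 85 mm tall, about 0.2 kg), standing on the worktop beyond the chuck; one to three of these are present. Origin: centre of its underside, z up
- empty2: another upright clear glass jar, empty, the same as the finished one (60 mm in diameter, 85 mm tall, about 0.2 kg), standing on the worktop beyond the chuck; one to three of these are present. Origin: centre of its underside, z up
- tray: open grey plastic recycling tray fixed on the worktop to the robot's right, 250 x 250 mm outside, walls 5 mm thick and 40 mm high, floor 5 mm thick; room for four jars two by two, 110 mm apart. Origin: centre of its underside, x and y along its sides
- crate: open wooden grocery crate fixed on the worktop to the robot's left, 270 mm (its x) by 190 mm (its y) outside, walls 5 mm thick and 55 mm high, floor 5 mm thick, six upright groceries in it about 85 mm apart in two rows of three. Origin: centre of its underside
- short_jar0: short full jar in the crate, 60 mm in diameter, 85 mm tall; stays in the crate. Origin: centre of its underside
- short_jar1: short full jar in the crate, 60 mm in diameter, 85 mm tall; stays in the crate. Origin: centre of its underside
- tin0: food tin in the crate, 66 mm in diameter, 95 mm tall; stays in the crate. Origin: centre of its underside
- tin1: food tin in the crate, 66 mm in diameter, 95 mm tall; stays in the crate. Origin: centre of its underside
- sauce_bottle: sauce bottle in the crate, 50 mm in diameter with a narrow 30 mm cap, 115 mm tall; stays in the crate. Origin: centre of its underside
- teaspoon: steel teaspoon lying on the worktop between chuck and crate, 120 mm long; not to be disturbed. Origin: its underside
- loose_lid: loose steel lid lying on the worktop between chuck and tray, 64 mm in diameter, 12 mm high; not to be disturbed. Origin: centre of its underside
Things that resemble listed ones, but are neither listed nor needed, are in the scene too. Leave any black or turquoise look-alike of the done_jar alone.

How it is judged:
By the outcome, as a careful person would: the job done as asked, in the order asked, and still so for the second after the job is handed in, with the robot touching nothing.
Of empty0, empty1, empty2 only 1 to 3 are there at a start; the rules pass over those that are not, and their reading is None.
At some moment in a run one of empty0, empty1, empty2 may be knocked a few centimetres aside while the robot is not near it.
It also fails if it takes over 200 s, if anything falls off the work surface, if the arm or the gripper's body presses on something with over 40 N, if the wrist force passes 120 N, or if a joint passes its speed limit or range.

## Working session

There is one attempt and no reset: what is moved stays moved. The work goes in short steps, Python scripts to look and compute and a tool call to move; the robot and the scene stay as the last step left them, time stands still between calls to the robot, and variables do not carry over. Pictures are saved under pics/ and viewed, at most 14 in all, crops included, and the job is handed in when it is done.

Besides the shell and the picture viewer there is one more tool, called as name(argument=value, ...) on one line, values as JSON. move_arm: Moves the arm, as the interface text tells. Its arguments: {"type":"object","properties":{"series":{"type":"array"},"grip_force":{"type":"number"}},"required":["series"]}

```bash
ls; mkdir -p pics; python3 - <<'E'
from workcell import *
import cv2
for n in("scene","top"):
    cv2.imwrite(f"pics/{n}0.png",read_camera(n)[:,:,::-1]); print(n,calibration(n))
print(read_state())
E
```

```text
pics
scene {'camera_matrix': array([[385.65494371,   0.        , 322.23205806],
       [  0.        , 385.65494371, 196.97639159],
       [  0.        ,   0.        ,   1.        ]]), 'k1': -0.06094161448716317, 'rvec': array([ 1.02705199,  2.66061341, -0.72995586]), 'tvec': array([ 0.34259154, -0.26138628,  1.07013654])}
top {'camera_matrix': array([[453.46730578,   0.        , 322.03942997],
       [  0.        , 453.46730578, 198.61419394],
       [  0.        ,   0.        ,   1.        ]]), 'k1': 0.00812151531424355, 'rvec': array([ 2.16353677, -2.10992332,  0.1630982 ]), 'tvec': array([0.00217371, 0.52151104, 1.24807733])}
{'time': 0.1, 'q': array([-1.27692166e+00,  2.64703684e-01,  1.60527060e+00,  7.32739301e-06,
        1.27369618e+00, -3.68862134e-02]), 'joint_vel': array([ 0.00013912, -0.00214284, -0.00356192, -0.00049613, -0.00063394,
       -0.00043202]), 'joint_torque': array([ 4.71701151e-04, -5.16707897e+01, -3.68588233e+01,  3.51157576e-05,
        6.28500769e-03, -5.57752014e-05]), 'tool_pos': array([ 0.2190333 , -0.63777808,  0.23805117]), 'tcp_rot': array([-3.09669521e+00, -5.16850105e-01,  4.07048991e-04]), 'wrist_force': array([-0.37310835, -0.21180619, -0.01561289]), 'torque': array([-0.00056376,  0.03815651,  0.01784994]), 'grip_force': 0.0, 'width': 0.9948472321898498}
```

View pics/scene0.png

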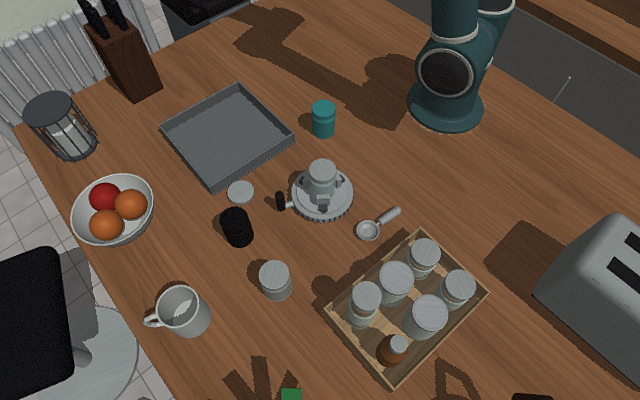

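View pics/top0.png

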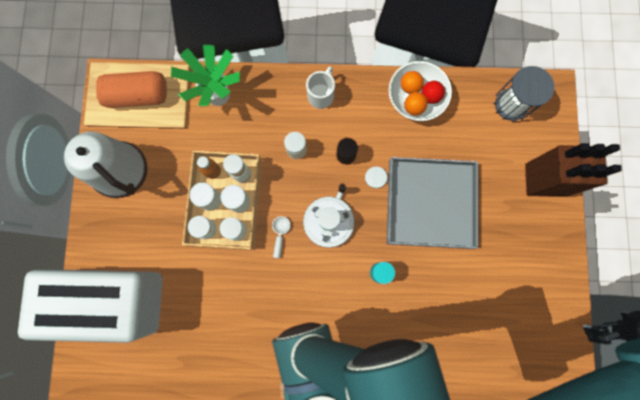

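The pictures show the chuck at top (329,222) with its knob at (342,188). There is one empty at top (295,144), the crate on the left of the picture and the tray on the right. The black look-alike is at (347,150) and the turquoise one at (384,272).

```bash
cat > h.py <<'E'
from workcell import *
import cv2, numpy as np
from scipy.spatial.transform import Rotation as R
def cam(n):
    c=calibration(n); return c["camera_matrix"],np.array([c["k1"],0,0,0,0.]),c["rvec"],c["tvec"]
def ray(n,px):
    K,d,r,t=cam(n); u=cv2.undistortPoints(np.float64([[px]]),K,d)[0,0]
    M=R.from_rotvec(r).as_matrix(); v=M.T@[u[0],u[1],1]; return -M.T@t,v/np.linalg.norm(v)
def onz(n,px,z):
    o,v=ray(n,px); return o+v*(z-o[2])/v[2]
def two(ps,pt):
    a,u=ray("scene",ps); b,v=ray("top",pt)
    s=np.linalg.lstsq(np.c_[u,-v],b-a,rcond=None)[0]
    p,q=a+u*s[0],b+v*s[1]; return (p+q)/2,np.linalg.norm(p-q)
def proj(n,P):
    K,d,r,t=cam(n); return cv2.projectPoints(np.float64(P).reshape(-1,1,3),r,t,K,d)[0][:,0]
E
python3 - <<'E'
import cv2,numpy as np
s=cv2.imread("pics/scene0.png");t=cv2.imread("pics/top0.png")
z=lambda im,x,y,w,h,k:cv2.resize(im[y:y+h,x:x+w],None,fx=k,fy=k,interpolation=cv2.INTER_CUBIC)
cv2.imwrite("pics/c1.png",np.hstack([z(s,320,225,180,170,2.2)[:374,:396],z(t,175,145,90,110,3.4)[:374]]))
cv2.imwrite("pics/c2.png",np.hstack([z(s,265,145,100,85,4),z(t,290,165,80,85,4)]))
E
```

```text
(no output)
```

View pics/c1.png

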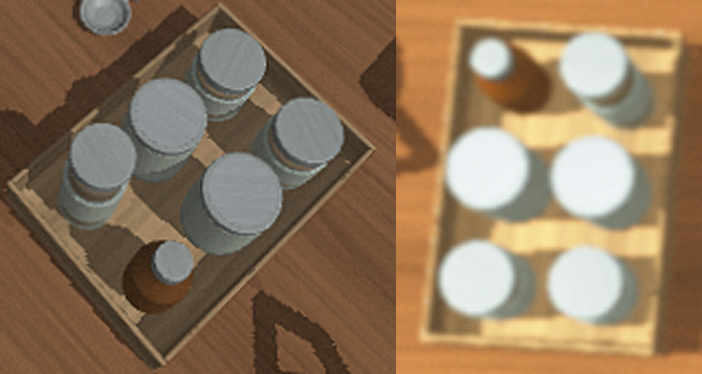

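View pics/c2.png

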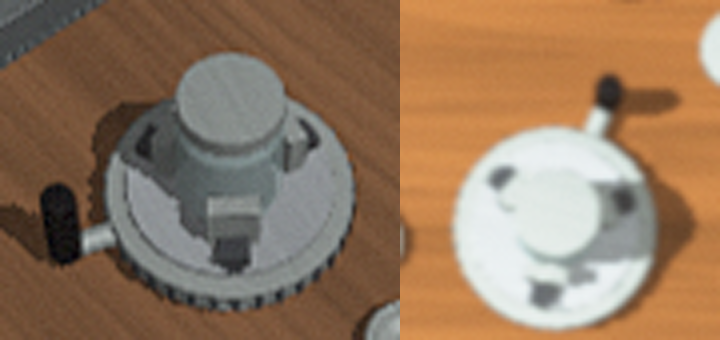

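The crops show a lid pair at crate crop scene (103,155) and top (597,65), and the chuck with three dark-tipped jaws, knob at scene crop (58,190). I'll triangulate the lids to find the tall one.

```bash
python3 - <<'E'
from h import *
np.set_printoptions(precision=4,suppress=True)
S=lambda x,y:(320+x/2.2,225+y/2.2); T=lambda x,y:(175+(x-396)/3.4,145+y/3.4)
C=lambda x,y:(265+x/4,145+y/4); D=lambda x,y:(290+(x-400)/4,165+y/4)
L=dict(farR=(S(103,155),T(597,65)),midR=(S(168,115),T(595,175)),nearR=(S(232,57),T(585,285)),bot=(S(172,262),T(490,58)),midL=(S(240,195),T(488,170)),nearL=(S(308,130),T(478,278)),
done=(C(231,99),D(558,212)),knob=(C(58,190),D(609,85)),empty=((274,269),(295,141)))
for k,(a,b) in L.items(): print(k,*two(a,b))
# top-view lid blobs
im=cv2.imread("pics/top0.png");h=cv2.cvtColor(im,cv2.COLOR_BGR2HSV)
m=((h[:,:,1]<45)&(h[:,:,2]>190)).astype(np.uint8)
n,l,st,c=cv2.connectedComponentsWithStats(m)
for i in range(1,n):
    if 40<st[i,4]<6000 and 180<c[i][0]<400 and 120<c[i][1]<260: print("top",c[i],st[i])
# tray/crate corners
for n,px,z in [("top",(388,157),.04),("top",(480,159),.04),("top",(479,248),.04),("top",(387,246),.04)]: print(onz(n,px,z))
for px in [(458,22),(682,34),(655,353),(422,340)]: print("crate",onz("top",T(*px),.055))
print("chuck", onz("top",D(557,228),.03), onz("top",(376,177),.012), onz("top",(347,145),.085),onz("top",(384,272),.085))
for x in [(282,226),(278,256)]: print("spoon",onz("top",x,0))
print(R.from_rotvec(read_state()["tcp_rot"]).as_matrix())
E
```

```text
farR [0.5917 0.2504 0.1421] 0.0014107458874451856
midR [0.5125 0.257  0.0941] 0.0014165474978018427
nearR [0.4257 0.2601 0.0849] 0.002554825865365964
bot [0.6028 0.3412 0.1128] 0.0014202916509817756
midL [0.5161 0.3437 0.0874] 0.0014416778129099034
nearL [0.4288 0.3474 0.0832] 0.0004677945264138439
done [ 0.458 -0.006  0.11 ] 0.001213165773659729
knob [ 0.5514 -0.0401  0.0784] 0.00019255185226098876
empty [0.6714 0.094  0.0998] 0.0005890405915047356
top [294.1765 141.4923] [284 132  21  20 323]
top [232.1986 163.4801] [223 155  19  18 277]
top [202.0247 161.5802] [197 157  11  10  81]
top [375.4716 176.7557] [365 167  22  21 352]
top [201.3515 193.9932] [190 183  24  23 441]
top [232.1074 196.2595] [221 185  24  24 447]
top [325.1047 220.6738] [ 303  193   49   54 1548]
top [198.1851 226.2376] [188 216  21  22 362]
top [229.9622 227.7676] [220 217  21  23 370]
top [280.2481 232.8797] [274 217  16  41 266]
[ 0.6478 -0.1719  0.04  ]
[ 0.6482 -0.4365  0.04  ]
[ 0.3928 -0.4263  0.04  ]
[ 0.3918 -0.1698  0.04  ]
crate [0.6464 0.3869 0.055 ]
crate [0.6408 0.198  0.055 ]
crate [0.3737 0.2074 0.055 ]
crate [0.3796 0.3976 0.055 ]
chuck [ 0.4562 -0.0069  0.03  ] [ 0.5939 -0.1409  0.012 ] [ 0.6679 -0.051   0.085 ] [ 0.3198 -0.1558  0.085 ]
spoon [0.4443 0.1299 0.    ]
spoon [0.3575 0.138  0.    ]
[[ 0.9458  0.3248 -0.0006]
 [ 0.3248 -0.9458  0.002 ]
 [ 0.0001 -0.0021 -1.    ]]
```

```bash
cat >> h.py <<'E'
def plan(w,P,yaw,n):
    "rows (tool axes, cm/deg) from the measured pose to TCP P, tool x at world yaw (deg), pointing down, n equal rows"
    s=read_state(); p=s["tool_pos"]; A=R.from_rotvec(s["tcp_rot"]); B=R.from_euler("z",yaw,degrees=True)*R.from_euler("x",180,degrees=True)
    d=(A.inv()*B).as_rotvec(); st=(np.array(P)-p)/n; out=[]
    for i in range(n):
        Ai=A*R.from_rotvec(d*i/n); out.append([w]+list(np.round(Ai.inv().apply(st)*100,2))+list(np.round(np.degrees(d)/n,1)))
    print("q",np.round(s["q"],2),"pos",np.round(p,4),"yaw",round(np.degrees(np.arctan2(*A.as_matrix()[[1,0],0])),1),"F",np.round(s["wrist_force"],1),"w",round(s["width"]*8.54,2))
    for i in range(0,n,5): print([float(x)+0 for r in out[i:i+5] for x in r])
E
python3 - <<'E'
from h import *
D=lambda x,y:(290+(x-400)/4,165+y/4)
print(onz("top",D(609,85),.074),onz("top",D(558,212),.115),onz("top",(294.4,141.5),.085),onz("top",(232.5,163.6),.15))
plan(4,(.551,-.040,.16),-19.6,13)
E
```

```text
[ 0.5522902  -0.04030107  0.074     ] [ 0.45786122 -0.00644927  0.115     ] [0.67438362 0.09645386 0.085     ] [0.59148827 0.25254268 0.15      ]
q [-1.28  0.26  1.61  0.    1.27 -0.04] pos [ 0.219  -0.6378  0.2381] yaw 19.0 F [-0.4 -0.2 -0. ] w 8.5
[4.0, 3.91, -3.52, 0.61, 0.0, 0.0, 3.0, 4.0, 3.72, -3.72, 0.61, 0.0, 0.0, 3.0, 4.0, 3.52, -3.9, 0.61, 0.0, 0.0, 3.0, 4.0, 3.32, -4.08, 0.61, 0.0, 0.0, 3.0, 4.0, 3.1, -4.25, 0.61, 0.0, 0.0, 3.0]
[4.0, 2.88, -4.4, 0.61, 0.0, 0.0, 3.0, 4.0, 2.65, -4.55, 0.61, 0.0, 0.0, 3.0, 4.0, 2.41, -4.68, 0.6, 0.0, 0.0, 3.0, 4.0, 2.16, -4.79, 0.6, 0.0, 0.0, 3.0, 4.0, 1.91, -4.9, 0.6, 0.0, 0.0, 3.0]
[4.0, 1.66, -4.99, 0.6, 0.0, 0.0, 3.0, 4.0, 1.39, -5.07, 0.6, 0.0, 0.0, 3.0, 4.0, 1.13, -5.14, 0.6, 0.0, 0.0, 3.0]
```

move_arm(series=[4.0, 3.9, -3.5, 0.6, 0, 0, 3.0, 4.0, 3.7, -3.7, 0.6, 0, 0, 3.0, 4.0, 3.5, -3.9, 0.6, 0, 0, 3.0, 4.0, 3.3, -4.1, 0.6, 0, 0, 3.0, 4.0, 3.1, -4.2, 0.6, 0, 0, 3.0], grip_force=30)

```text
time: 0.72
tool_pos: [0.347, -0.4076, 0.2086]
tcp_rot: [-3.139, -0.105, 0.0]
wrist_force: [0.4, -0.4, 0.8]
width: 0.469
grip_force: 0.0
```

move_arm(series=[4.0, 2.9, -4.4, 0.6, 0, 0, 3.0, 4.0, 2.7, -4.5, 0.6, 0, 0, 3.0, 4.0, 2.4, -4.7, 0.6, 0, 0, 3.0, 4.0, 2.2, -4.8, 0.6, 0, 0, 3.0, 4.0, 1.9, -4.9, 0.6, 0, 0, 3.0])

```text
time: 1.35
tool_pos: [0.4766, -0.1786, 0.1788]
tcp_rot: [-3.127, 0.305, 0.0]
wrist_force: [0.3, 0.1, 0.3]
width: 0.467
grip_force: 0.0
```

move_arm(series=[4.0, 1.7, -5.0, 0.6, 0, 0, 3.0, 4.0, 1.4, -5.1, 0.6, 0, 0, 3.0, 4.0, 1.1, -5.1, 0.6, 0, 0, 3.0, 4.0, 0, 0, 0, 0, 0, 0])

```text
time: 1.85
tool_pos: [0.5545, -0.0399, 0.1603]
tcp_rot: [-3.094, 0.54, 0.002]
wrist_force: [-0.2, -0.0, 0.1]
width: 0.47
grip_force: 0.0
```

```bash
python3 - <<'E'
from h import *
plan(4,(.5515,-.040,.043),-19.6,4)
E
```

```text
q [-0.12  0.1   1.94  0.    1.1   1.8 ] pos [ 0.5545 -0.0399  0.1603] yaw -19.8 F [-0.2 -0.   0.1] w 4.01
[4.0, -0.06, 0.03, 2.93, 0.0, 0.0, 0.0, 4.0, -0.07, 0.03, 2.93, 0.0, 0.0, 0.0, 4.0, -0.07, 0.03, 2.93, 0.0, 0.0, 0.0, 4.0, -0.07, 0.03, 2.93, 0.0, 0.0, 0.0]
```

move_arm(series=[4.0, -0.1, 0, 2.9, 0, 0, 0, 4.0, -0.1, 0, 2.9, 0, 0, 0, 4.0, -0.1, 0, 2.9, 0, 0, 0, 4.0, 0, 0, 3.0, 0, 0, 0, 2.6, 0, 0, 0, 0, 0, 0])

```text
time: 2.48
tool_pos: [0.5477, -0.0425, 0.0416]
tcp_rot: [3.093, -0.548, -0.011]
wrist_force: [-1.2, -0.5, -0.5]
width: 0.308
grip_force: 0.0
```

```bash
python3 - <<'E'
from h import *
plan(2.6,(.5515,-.040,.043),-19.6,1)
a,b=read_camera("scene")[:,:,::-1],read_camera("top")[:,:,::-1]
z=lambda im,x,y,w,h,k:cv2.resize(im[y:y+h,x:x+w],None,fx=k,fy=k,interpolation=cv2.INTER_CUBIC)
cv2.imwrite("pics/c3.png",np.hstack([z(a,255,135,100,85,4),z(b,290,165,80,85,4)]))
E
```

```text
q [-0.12  0.24  2.04 -0.    0.87  1.8 ] pos [ 0.5477 -0.0425  0.0416] yaw -20.1 F [-1.2 -0.5 -0.5] w 2.63
[2.6, 0.27, -0.37, -0.15, 0.1, 0.4, -0.5]
```

View pics/c3.png

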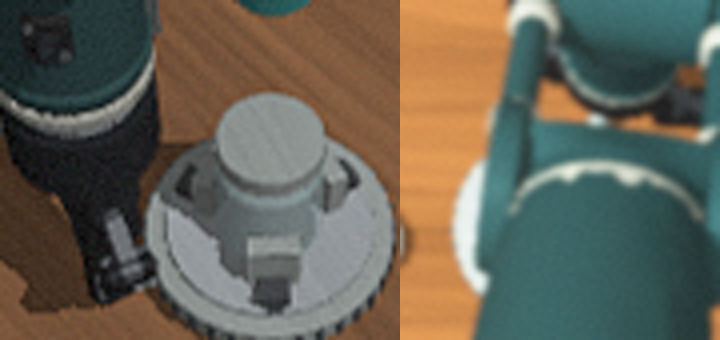

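The fingers sit around the knob at scene crop (120,260). I'll start turning it anticlockwise.

move_arm(series=[2.6, 0.2, -0.9, -0.1, 0, 0, -5, 2.6, 0, -1.3, 0, 0, 0, -7.5, 2.6, -0.1, -1.3, 0, 0, 0, -7.5, 2.6, -0.1, -1.3, 0, 0, 0, -7.5])

```text
time: 3.08
tool_pos: [0.5603, 0.0033, 0.0469]
tcp_rot: [3.132, 0.211, 0.004]
wrist_force: [1.1, -5.6, -3.8]
width: 0.303
grip_force: 2.2
```

```bash
python3 - <<'E'
from h import *
plan(2.6,(.5515,-.040,.043),-19.6,1)
d=read_state()["tool_pos"]-[.457,-.0065,0]; print(np.hypot(*d[:2]),np.degrees(np.arctan2(d[1],d[0])))
E
```

```text
q [-0.04  0.24  2.02 -0.    0.88  1.4 ] pos [0.5603 0.0033 0.0469] yaw 7.7 F [ 1.1 -5.6 -3.8] w 2.59
[2.6, -1.46, 4.17, 0.4, 0.1, -0.2, 27.3]
0.10378888466879183 5.432176887714459
```

move_arm(series=[2.6, -0.2, -1.4, 0.1, 0, 0, -8, 2.6, -0.2, -1.4, 0.1, 0, 0, -8, 2.6, -0.2, -1.4, 0.1, 0, 0, -8, 2.6, -0.1, -1.4, 0, 0, 0, -8, 2.6, -0.1, -1.4, 0, 0, 0, -8])

```text
time: 3.7
tool_pos: [0.5296, 0.0646, 0.0462]
tcp_rot: [2.869, 1.269, 0.016]
wrist_force: [6.2, -1.6, 0.7]
width: 0.306
grip_force: 2.5
```

```bash
python3 - <<'E'
from h import *
plan(2.6,(.5515,-.040,.043),-19.6,1)
d=read_state()["tool_pos"]-[.457,-.0065,0]; print(np.hypot(*d[:2]),np.degrees(np.arctan2(d[1],d[0])))
E
```

```text
q [ 0.08  0.19  2.08 -0.    0.85  0.81] pos [0.5296 0.0646 0.0462] yaw 47.7 F [ 6.2 -1.6  0.7] w 2.61
[2.6, -6.27, 8.65, 0.34, 0.2, -0.7, 67.3]
0.10165219341343922 44.41047743908899
```

move_arm(series=[2.6, -0.1, -0.9, 0, 0, 0, -4, 2.6, -0.1, -0.9, 0, 0, 0, -3, 2.6, 0, 0, 0, 0, 0, 0])

```text
time: 4.08
tool_pos: [0.5141, 0.075, 0.0461]
tcp_rot: [2.789, 1.437, 0.015]
wrist_force: [4.5, -0.6, 1.6]
width: 0.303
grip_force: 1.9
```

```bash
python3 - <<'E'
from h import *
plan(2.6,(.5515,-.040,.043),-19.6,1)
d=read_state()["tool_pos"]-[.457,-.0065,0]; print(np.hypot(*d[:2]),np.degrees(np.arctan2(d[1],d[0])))
E
```

```text
q [ 0.1   0.17  2.11 -0.    0.85  0.72] pos [0.5141 0.075  0.0461] yaw 54.5 F [ 4.5 -0.6  1.6] w 2.59
[2.6, -7.19, 9.72, 0.34, 0.2, -0.6, 74.1]
0.09948344595245899 54.979672522136354
```

move_arm(series=[4.2, 0, 0.3, 0, 0, 0, 0, 4.2, 0, 0, -2, 0, 0, 0, 4.2, 0, 0, -5, 0, 0, 0, 8.5, 0, 0, -5, 0, 0, 0, 8.5, 0, 0, -4, 0, 0, 0])

```text
time: 4.7
tool_pos: [0.5122, 0.0729, 0.205]
tcp_rot: [2.793, 1.437, 0.002]
wrist_force: [0.6, -0.3, 0.6]
width: 0.892
grip_force: 0.0
```

```bash
python3 - <<'E'
from h import *
plan(8.5,(.4575,-.0065,.19),54,3)
E
```

```text
q [ 0.09 -0.01  1.98  0.    1.17  0.71] pos [0.5122 0.0729 0.205 ] yaw 54.4 F [ 0.6 -0.3  0.6] w 7.62
[8.5, -3.21, 0.06, 0.5, 0.0, 0.0, 0.1, 8.5, -3.21, 0.06, 0.5, 0.0, 0.0, 0.1, 8.5, -3.21, 0.07, 0.5, 0.0, 0.0, 0.1]
```

```bash
python3 - <<'E'
from h import *
a=read_camera("scene")[:,:,::-1]
z=lambda im,x,y,w,h,k:cv2.resize(im[y:y+h,x:x+w],None,fx=k,fy=k,interpolation=cv2.INTER_CUBIC)
cv2.imwrite("pics/c4.png",z(a,255,135,150,125,4))
E
```

```text
(no output)
```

View pics/c4.png

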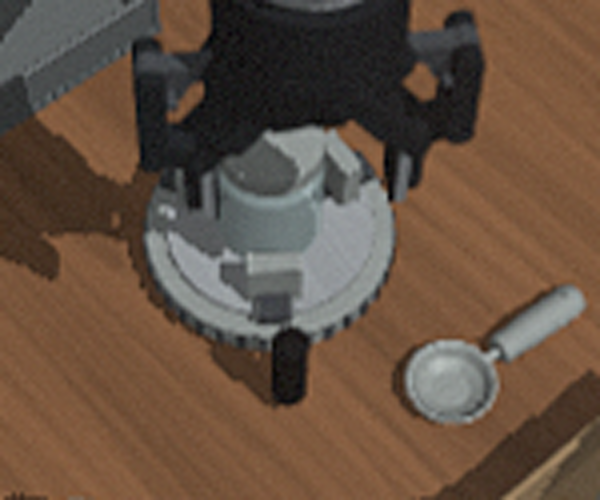

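The jaws are open: the knob is at crop (290,345) and the jar still stands mid-chuck at (270,180). Next I'll grasp the finished jar.

move_arm(series=[8.5, -3.2, 0.1, 0.5, 0, 0, 0, 8.5, -3.2, 0.1, 0.5, 0, 0, 0, 8.5, -3.2, 0.1, 0.5, 0, 0, 0, 8.5, 0, 0, 0, 0, 0, 0])

```text
time: 5.25
tool_pos: [0.4569, -0.008, 0.1868]
tcp_rot: [-2.795, -1.433, 0.003]
wrist_force: [0.2, 0.1, -0.2]
width: 0.994
grip_force: 0.0
```

```bash
python3 - <<'E'
from h import *
plan(8.5,(.4575,-.0065,.085),54,4)
E
```

```text
q [-0.07 -0.11  2.11 -0.    1.15  0.55] pos [ 0.4569 -0.008   0.1868] yaw 54.3 F [ 0.2  0.1 -0.2] w 8.49
[8.5, 0.04, -0.01, 2.54, 0.0, 0.0, 0.1, 8.5, 0.04, -0.01, 2.54, 0.0, 0.0, 0.1, 8.5, 0.04, -0.01, 2.54, 0.0, 0.0, 0.1, 8.5, 0.04, -0.01, 2.54, 0.0, 0.0, 0.1]
```

move_arm(series=[8.5, 0, 0, 3, 0, 0, 0, 8.5, 0.1, 0, 2.5, 0, 0, 0, 8.5, 0.1, 0, 2.5, 0, 0, 0, 8.5, 0, 0, 2.1, 0, 0, 0, 7.0, 0, 0, 0, 0, 0, 0], grip_force=30)

```text
time: 5.88
tool_pos: [0.4585, -0.0045, 0.0848]
tcp_rot: [-2.791, -1.437, 0.005]
wrist_force: [0.4, 0.5, 0.4]
width: 0.824
grip_force: 0.0
```

move_arm(series=[6.4, 0, 0, 0, 0, 0, 0, 5.5, 0, 0, 0, 0, 0, 0, 5.5, 0, 0, 0, 0, 0, 0, 5.5, 0, 0, 0, 0, 0, 0])

```text
time: 6.38
tool_pos: [0.4611, -0.005, 0.0876]
tcp_rot: [2.793, 1.437, 0.004]
wrist_force: [0.1, 1.7, 7.1]
width: 0.689
grip_force: 33.3
```

move_arm(series=[5.5, 0, 0, -0.5, 0, 0, 0, 5.5, 0, 0, -1.5, 0, 0, 0, 5.5, 0, 0, -3, 0, 0, 0, 5.5, 0, 0, -5, 0, 0, 0, 5.5, 0, 0, -4, 0, 0, 0])

```text
time: 7.0
tool_pos: [0.4597, -0.0052, 0.2287]
tcp_rot: [2.793, 1.437, 0.001]
wrist_force: [0.5, -0.1, -1.6]
width: 0.694
grip_force: 33.0
```

```bash
python3 - <<'E'
from h import *
plan(5.5,(.465,-.246,.21),54,5)
E
```

```text
q [-0.07 -0.15  2.06 -0.    1.23  0.56] pos [ 0.4597 -0.0052  0.2287] yaw 54.5 F [ 0.5 -0.1 -1.6] w 5.93
[5.5, -3.86, 2.89, 0.37, 0.0, 0.0, 0.1, 5.5, -3.85, 2.89, 0.37, 0.0, 0.0, 0.1, 5.5, -3.85, 2.9, 0.37, 0.0, 0.0, 0.1, 5.5, -3.84, 2.9, 0.37, 0.0, 0.0, 0.1, 5.5, -3.84, 2.91, 0.37, 0.0, 0.0, 0.1]
```

move_arm(series=[5.5, -3.9, 2.9, 0.4, 0, 0, 0, 5.5, -3.9, 2.9, 0.4, 0, 0, 0, 5.5, -3.8, 2.9, 0.4, 0, 0, 0, 5.5, -3.8, 2.9, 0.4, 0, 0, 0, 5.5, -3.8, 2.9, 0.4, 0, 0, 0])

```text
time: 7.62
tool_pos: [0.4657, -0.2471, 0.2068]
tcp_rot: [2.794, 1.437, 0.0]
wrist_force: [0.9, -0.0, -1.0]
width: 0.693
grip_force: 33.1
```

move_arm(series=[5.5, 0, 0, 0, 0, 0, 0, 5.5, 0, 0, 4, 0, 0, 0, 5.5, 0, 0, 4, 0, 0, 0, 5.5, 0, 0, 3, 0, 0, 0, 5.5, 0, 0, 1, 0, 0, 0])

```text
time: 8.25
tool_pos: [0.4644, -0.2438, 0.0844]
tcp_rot: [-2.79, -1.436, 0.004]
wrist_force: [0.2, -0.2, -1.1]
width: 0.694
grip_force: 33.3
```

```bash
python3 - <<'E'
from h import *
plan(5.5,(.465,-.246,.063),54,1)
E
```

```text
q [-0.53  0.14  2.07  0.    0.94  0.09] pos [ 0.4644 -0.2438  0.0844] yaw 54.5 F [ 0.2 -0.2 -1.1] w 5.93
[5.5, -0.14, 0.18, 2.14, -0.3, 0.0, 0.5]
```

move_arm(series=[5.5, 0, 0, 0.5, 0, 0, 0, 5.5, 0, 0, 0.4, 0, 0, 0, 5.5, 0, 0, 0.3, 0, 0, 0, 5.5, 0, 0, 0.2, 0, 0, 0, 5.5, 0, 0, 0, 0, 0, 0])

```text
time: 8.88
tool_pos: [0.4662, -0.2457, 0.0724]
tcp_rot: [2.793, 1.437, 0.0]
wrist_force: [-0.3, 0.1, -2.7]
width: 0.696
grip_force: 33.3
```

move_arm(series=[5.5, 0, 0, 0.2, 0, 0, 0, 5.5, 0, 0, 0.2, 0, 0, 0, 5.5, 0, 0, 0, 0, 0, 0])

```text
time: 9.25
tool_pos: [0.4659, -0.2455, 0.068]
tcp_rot: [-2.793, -1.437, 0.0]
wrist_force: [-0.5, -0.2, -1.6]
width: 0.691
grip_force: 33.3
```

move_arm(series=[5.5, 0, 0, 0.2, 0, 0, 0, 5.5, 0, 0, 0.1, 0, 0, 0, 5.5, 0, 0, 0.1, 0, 0, 0, 5.5, 0, 0, 0, 0, 0, 0])

```text
time: 9.75
tool_pos: [0.466, -0.2455, 0.0642]
tcp_rot: [-2.793, -1.437, 0.0]
wrist_force: [0.5, -0.5, -1.5]
width: 0.694
grip_force: 33.3
```

move_arm(series=[5.5, 0, 0, 0.1, 0, 0, 0, 5.5, 0, 0, 0, 0, 0, 0])

```text
time: 10.0
tool_pos: [0.466, -0.2456, 0.0632]
tcp_rot: [-2.793, -1.437, 0.0]
wrist_force: [0.6, 0.8, -1.9]
width: 0.7
grip_force: 33.3
```

move_arm(series=[5.5, 0, 0, 0.1, 0, 0, 0, 5.5, 0, 0, 0, 0, 0, 0])

```text
time: 10.25
tool_pos: [0.4662, -0.2457, 0.0626]
tcp_rot: [2.793, 1.437, 0.0]
wrist_force: [-1.4, 0.9, 2.2]
width: 0.691
grip_force: 33.5
```

move_arm(series=[5.5, 0, 0, 0.1, 0, 0, 0, 5.5, 0, 0, 0, 0, 0, 0])

```text
time: 10.5
tool_pos: [0.4662, -0.2457, 0.0626]
tcp_rot: [2.793, 1.437, -0.0]
wrist_force: [-4.3, 2.5, 8.7]
width: 0.694
grip_force: 34.3
```

move_arm(series=[5.5, 0, 0, 0.1, 0, 0, 0, 5.5, 0, 0, 0, 0, 0, 0])

```text
time: 10.75
tool_pos: [0.4663, -0.2458, 0.0626]
tcp_rot: [-2.793, -1.437, 0.0]
wrist_force: [-6.5, 3.0, 15.3]
width: 0.694
grip_force: 35.0
```

The jar touched down at TCP z = 0.0626, as predicted. I'll relax the push and release.

move_arm(series=[5.5, 0, 0, -0.2, 0, 0, 0, 6.4, 0, 0, 0, 0, 0, 0, 7.2, 0, 0, 0, 0, 0, 0, 8.5, 0, 0, 0, 0, 0, 0, 8.5, 0, 0, -1, 0, 0, 0])

```text
time: 11.38
tool_pos: [0.4652, -0.2451, 0.0716]
tcp_rot: [-2.792, -1.436, 0.002]
wrist_force: [0.3, -0.7, 0.7]
width: 0.996
grip_force: 0.0
```

move_arm(series=[8.5, 0, 0, -3, 0, 0, 0, 8.5, 0, 0, -5, 0, 0, 0, 8.5, 0, 0, -6, 0, 0, 0])

```text
time: 11.75
tool_pos: [0.4653, -0.2451, 0.2132]
tcp_rot: [-2.792, -1.436, 0.002]
wrist_force: [1.2, -0.1, -0.6]
width: 0.996
grip_force: 0.0
```

```bash
python3 - <<'E'
from h import *
a,b=read_camera("scene")[:,:,::-1],read_camera("top")[:,:,::-1]
cv2.imwrite("pics/s5.png",a[20:340,60:500]);cv2.imwrite("pics/t5.png",b)
plan(8.5,(.674,.0955,.2),54,8)
E
```

```text
q [-0.53 -0.    1.94  0.    1.19  0.09] pos [ 0.4707 -0.2483  0.2215] yaw 54.5 F [ 0.7 -1.3  0.5] w 8.51
[8.5, 4.97, -0.43, 0.27, 0.1, 0.0, 0.1, 8.5, 4.97, -0.44, 0.27, 0.1, 0.0, 0.1, 8.5, 4.97, -0.44, 0.27, 0.1, 0.0, 0.1, 8.5, 4.97, -0.45, 0.27, 0.1, 0.0, 0.1, 8.5, 4.97, -0.45, 0.27, 0.1, 0.0, 0.1]
[8.5, 4.97, -0.46, 0.27, 0.1, 0.0, 0.1, 8.5, 4.97, -0.46, 0.27, 0.1, 0.0, 0.1, 8.5, 4.97, -0.47, 0.27, 0.1, 0.0, 0.1]
```

View pics/s5.png

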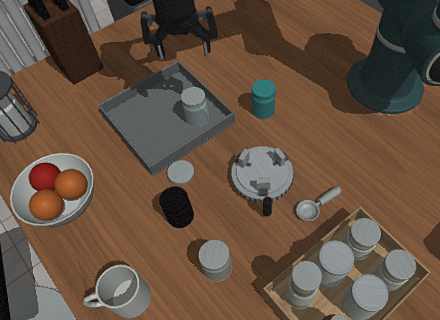

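The finished jar stands upright in the tray at crop (193,103), and the chuck is open and empty at (262,170). The empty jar is at crop (214,252), so I'll re-measure it.

```bash
python3 - <<'E'
from h import *
for f in("top0","t5"):
    h=cv2.cvtColor(cv2.imread(f"pics/{f}.png"),cv2.COLOR_BGR2HSV)
    m=((h[:,:,1]<45)&(h[:,:,2]>190)).astype(np.uint8)
    n,l,st,c=cv2.connectedComponentsWithStats(m)
    for i in range(1,n):
        if 100<st[i,4]<900 and 180<c[i][0]<400 and 110<c[i][1]<185: print(f,c[i],st[i],onz("top",c[i],.085))
E
```

```text
top0 [294.17647059 141.49226006] [284 132  21  20 323] [0.67439065 0.0970808  0.085     ]
top0 [232.19855596 163.4801444 ] [223 155  19  18 277] [0.60701895 0.26716672 0.085     ]
top0 [375.47159091 176.75568182] [365 167  22  21 352] [ 0.57918346 -0.1312158   0.085     ]
t5 [294.15197568 141.63829787] [284 132  21  20 329] [0.67396658 0.09713467 0.085     ]
t5 [232.31338028 163.51760563] [223 155  20  19 284] [0.60692021 0.26684154 0.085     ]
t5 [375.54722222 176.85833333] [365 167  22  21 360] [ 0.57889894 -0.13142674  0.085     ]
```

move_arm(series=[8.5, 5, -0.4, 0.2, 0, 0, 0, 8.5, 5, -0.4, 0.2, 0, 0, 0, 8.5, 5, -0.5, 0.2, 0, 0, 0, 8.5, 5, -0.5, 0.2, 0, 0, 0, 8.5, 5, -0.5, 0.2, 0, 0, 0])

```text
time: 12.48
tool_pos: [0.5935, -0.0273, 0.2025]
tcp_rot: [2.793, 1.437, 0.001]
wrist_force: [0.4, -0.2, -0.3]
width: 0.995
grip_force: 0.0
```

```bash
python3 - <<'E'
from h import *
plan(8.5,(.673,.096,.17),54,3)
E
```

```text
q [-0.09  0.14  1.82 -0.    1.18  0.53] pos [ 0.5935 -0.0273  0.2025] yaw 54.5 F [ 0.4 -0.2 -0.3] w 8.5
[8.5, 4.89, -0.23, 1.09, 0.0, 0.0, 0.2, 8.5, 4.89, -0.25, 1.09, 0.0, 0.0, 0.2, 8.5, 4.89, -0.26, 1.08, 0.0, 0.0, 0.2]
```

move_arm(series=[8.5, 4.8, -0.2, 1, 0, 0, 0, 8.5, 4.8, -0.2, 1, 0, 0, 0, 8.5, 4.6, -0.2, 1, 0, 0, 0, 8.5, 0, 0, 0, 0, 0, 0, 8.5, 0, 0, 0, 0, 0, 0])

```text
time: 13.1
tool_pos: [0.67, 0.09, 0.1721]
tcp_rot: [2.793, 1.438, -0.002]
wrist_force: [-0.3, 0.0, -0.5]
width: 0.999
grip_force: 0.0
```

```bash
python3 - <<'E'
from h import *
b=read_camera("scene"); cv2.imwrite("pics/s6.png",cv2.resize(b[190:340,190:380,::-1],None,fx=4,fy=4))
plan(8.5,(.673,.096,.055),54,4)
E
```

```text
q [ 0.1   0.31  1.67 -0.    1.16  0.72] pos [0.67   0.0895 0.1725] yaw 54.4 F [-0.4 -0.6  0. ] w 8.51
[8.5, 0.18, -0.03, 2.94, 0.0, 0.0, 0.1, 8.5, 0.18, -0.03, 2.94, 0.0, 0.0, 0.1, 8.5, 0.18, -0.04, 2.94, 0.0, 0.0, 0.1, 8.5, 0.18, -0.04, 2.94, 0.0, 0.0, 0.1]
```

View pics/s6.png

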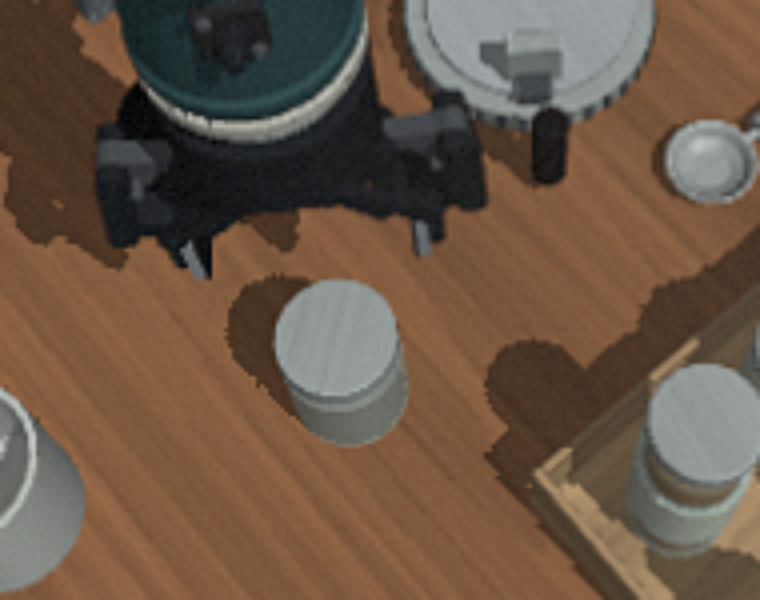

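The empty's lid is at crop (339,338), full-frame (274.7,274.5). I'll cross-check that on the lid plane.

```bash
python3 - <<'E'
from h import *
print(onz("scene",(274.75,274.5),.085), two((274.75,274.5),(294.6,142)),proj("scene",[[.674,.097,.085],[.674,.097,0]]),proj("top",[[.674,.097,.085]]))
print("tall",onz("scene",(190+705/4,190+427/4),.15),onz("top",(232.3,163.5),.15))
b=read_camera("top"); h=cv2.cvtColor(b,cv2.COLOR_RGB2HSV)
n,l,st,c=cv2.connectedComponentsWithStats(((h[:,:,1]<45)&(h[:,:,2]>190)).astype(np.uint8))
print([ (c[i],st[i]) for i in range(1,n) if 100<st[i,4]<900 and 270<c[i][0]<320 and 110<c[i][1]<185])
E
```

```text
[0.67467654 0.09838814 0.085     ] (array([0.67415595, 0.09643367, 0.08000989]), np.float64(0.0006395639580355163)) [[274.56760596 273.74747903]
 [278.70657181 287.61632529]] [[294.20042947 141.62789296]]
tall [0.59581543 0.25299415 0.15      ] [0.59174485 0.25308437 0.15      ]
[(array([276.89230769, 149.77692308]), array([260, 146,  36,  11, 130], dtype=int32))]
```

move_arm(series=[8.5, 0.3, 0, 3, 0, 0, 0, 8.5, 0.2, 0, 3, 0, 0, 0, 8.5, 0.2, 0, 3, 0, 0, 0, 8.5, 0.2, 0, 2.6, 0, 0, 0, 7.0, 0, 0, 0, 0, 0, 0])

```text
time: 13.82
tool_pos: [0.6732, 0.0961, 0.0541]
tcp_rot: [-2.793, -1.435, 0.007]
wrist_force: [0.5, 0.8, 0.1]
width: 0.824
grip_force: 0.0
```

move_arm(series=[6.4, 0, 0, 0, 0, 0, 0, 5.5, 0, 0, 0, 0, 0, 0, 5.5, 0, 0, 0, 0, 0, 0, 5.5, 0, 0, 0, 0, 0, 0])

```text
time: 14.32
tool_pos: [0.677, 0.0974, 0.0584]
tcp_rot: [2.792, 1.437, 0.004]
wrist_force: [-0.4, -1.7, 6.2]
width: 0.695
grip_force: 33.3
```

move_arm(series=[5.5, 0, 0, -0.5, 0, 0, 0, 5.5, 0, 0, -2, 0, 0, 0, 5.5, 0, 0, -5, 0, 0, 0, 5.5, 0, 0, -6, 0, 0, 0, 5.5, 0, 0, -3, 0, 0, 0])

```text
time: 14.95
tool_pos: [0.6775, 0.0979, 0.2273]
tcp_rot: [2.791, 1.436, 0.01]
wrist_force: [0.3, -0.5, -1.6]
width: 0.691
grip_force: 33.3
```

```bash
python3 - <<'E'
from h import *
plan(5.5,(.575,-.356,.21),25,10)
E
```

```text
q [0.11 0.28 1.6  0.   1.25 0.73] pos [0.6775 0.0979 0.2273] yaw 54.5 F [ 0.3 -0.5 -1.6] w 5.9
[5.5, -4.29, 1.8, 0.16, 0.0, 0.0, 2.9, 5.5, -4.19, 2.02, 0.16, 0.0, 0.0, 2.9, 5.5, -4.08, 2.23, 0.17, 0.0, 0.0, 2.9, 5.5, -3.96, 2.44, 0.17, 0.0, 0.0, 2.9, 5.5, -3.83, 2.64, 0.17, 0.0, 0.0, 2.9]
[5.5, -3.69, 2.83, 0.17, 0.0, 0.0, 2.9, 5.5, -3.54, 3.02, 0.17, 0.0, 0.0, 2.9, 5.5, -3.38, 3.2, 0.17, 0.0, 0.0, 2.9, 5.5, -3.21, 3.37, 0.17, 0.0, 0.0, 2.9, 5.5, -3.03, 3.53, 0.17, 0.0, 0.0, 2.9]
```

move_arm(series=[5.5, -4.3, 1.8, 0.2, 0, 0, 3, 5.5, -4.2, 2.0, 0.1, 0, 0, 3, 5.5, -4.1, 2.2, 0.2, 0, 0, 3, 5.5, -4.0, 2.4, 0.1, 0, 0, 3, 5.5, -3.8, 2.6, 0.2, 0, 0, 3])

```text
time: 15.58
tool_pos: [0.6222, -0.1299, 0.2145]
tcp_rot: [2.958, 1.058, 0.002]
wrist_force: [0.8, -0.1, -1.5]
width: 0.693
grip_force: 33.3
```

move_arm(series=[5.5, -3.7, 2.8, 0.2, 0, 0, 3, 5.5, -3.5, 3.0, 0.1, 0, 0, 3, 5.5, -3.4, 3.2, 0.2, 0, 0, 3, 5.5, -3.2, 3.4, 0.2, 0, 0, 3, 5.5, -3.0, 3.5, 0.2, 0, 0, 3])

```text
time: 16.2
tool_pos: [0.5695, -0.3559, 0.2053]
tcp_rot: [3.071, 0.663, 0.001]
wrist_force: [0.4, -0.2, -2.4]
width: 0.69
grip_force: 33.3
```

move_arm(series=[5.5, 0, 0, 0, 0, 0, 0, 5.5, 0, 0, 4, 0, 0, 0, 5.5, 0, 0, 4, 0, 0, 0, 5.5, 0, 0, 3, 0, 0, 0, 5.5, 0, 0, 0, 0, 0, 0])

```text
time: 16.82
tool_pos: [0.5679, -0.352, 0.0913]
tcp_rot: [-3.065, -0.666, 0.007]
wrist_force: [-0.2, 0.4, -1.9]
width: 0.694
grip_force: 33.5
```

```bash
python3 - <<'E'
from h import *
plan(5.5,(.575,-.356,.064),25,1)
E
```

```text
q [-0.59  0.38  1.74  0.    1.03  0.55] pos [ 0.5679 -0.352   0.0913] yaw 24.5 F [-0.2  0.4 -1.9] w 5.92
[5.5, 0.49, 0.68, 2.73, -0.4, 0.2, -0.5]
```

Position is fine (slots allow this). Now lower it.

move_arm(series=[5.5, 0.3, 0.3, 0.7, 0, 0, 0, 5.5, 0, 0, 0.6, 0, 0, 0, 5.5, 0, 0, 0.4, 0, 0, 0, 5.5, 0, 0, 0.3, 0, 0, 0, 5.5, 0, 0, 0, 0, 0, 0])

```text
time: 17.45
tool_pos: [0.5737, -0.356, 0.0741]
tcp_rot: [-3.07, -0.665, 0.0]
wrist_force: [0.1, 0.0, -1.6]
width: 0.695
grip_force: 33.5
```

move_arm(series=[5.5, 0, 0, 0.2, 0, 0, 0, 5.5, 0, 0, 0.1, 0, 0, 0, 5.5, 0, 0, 0, 0, 0, 0])

```text
time: 17.82
tool_pos: [0.5738, -0.3561, 0.0712]
tcp_rot: [-3.07, -0.665, 0.0]
wrist_force: [0.7, -0.3, -1.5]
width: 0.697
grip_force: 33.5
```

move_arm(series=[5.5, 0, 0, 0.2, 0, 0, 0, 5.5, 0, 0, 0.2, 0, 0, 0, 5.5, 0, 0, 0.1, 0, 0, 0, 5.5, 0, 0, 0, 0, 0, 0])

```text
time: 18.32
tool_pos: [0.5738, -0.356, 0.0661]
tcp_rot: [-3.07, -0.665, 0.0]
wrist_force: [0.2, -0.0, -2.5]
width: 0.691
grip_force: 33.5
```

move_arm(series=[5.5, 0, 0, 0.1, 0, 0, 0, 5.5, 0, 0, 0.1, 0, 0, 0, 5.5, 0, 0, 0, 0, 0, 0])

```text
time: 18.7
tool_pos: [0.5738, -0.356, 0.0641]
tcp_rot: [-3.07, -0.665, 0.0]
wrist_force: [0.2, -0.4, -1.7]
width: 0.695
grip_force: 33.5
```

move_arm(series=[5.5, 0, 0, 0.1, 0, 0, 0, 5.5, 0, 0, 0, 0, 0, 0])

```text
time: 18.95
tool_pos: [0.574, -0.3562, 0.0635]
tcp_rot: [3.07, 0.665, 0.0]
wrist_force: [-0.3, -0.1, 0.6]
width: 0.693
grip_force: 33.6
```

move_arm(series=[5.5, 0, 0, 0, 0, 0, 0, 6.4, 0, 0, 0, 0, 0, 0, 7.2, 0, 0, 0, 0, 0, 0, 8.5, 0, 0, 0, 0, 0, 0, 8.5, 0, 0, -1, 0, 0, 0])

```text
time: 19.58
tool_pos: [0.5732, -0.3556, 0.0726]
tcp_rot: [-3.069, -0.665, 0.002]
wrist_force: [0.3, -0.0, -0.4]
width: 0.991
grip_force: 0.0
```

move_arm(series=[8.5, 0, 0, -3, 0, 0, 0, 8.5, 0, 0, -5, 0, 0, 0, 8.5, 0, 0, -6, 0, 0, 0, 8.5, 0, 0, -4, 0, 0, 0, 8.5, 0, 0, 0, 0, 0, 0])

```text
time: 20.2
tool_pos: [0.5764, -0.3578, 0.2604]
tcp_rot: [3.062, 0.664, 0.012]
wrist_force: [0.9, -0.1, 0.1]
width: 0.996
grip_force: 0.0
```

```bash
python3 - <<'E'
from h import *
a=read_camera("scene"); cv2.imwrite("pics/s7.png",a[:,:,::-1])
plan(8.5,(.593,.252,.25),45,11)
E
```

```text
q [-0.59  0.25  1.58  0.    1.3   0.55] pos [ 0.5751 -0.3569  0.257 ] yaw 24.5 F [-0.1  0.  -1.1] w 8.47
[8.5, 2.44, -4.97, 0.05, 0.0, 0.0, -1.9, 8.5, 2.6, -4.89, 0.05, 0.0, 0.0, -1.9, 8.5, 2.76, -4.8, 0.05, 0.0, 0.0, -1.9, 8.5, 2.91, -4.71, 0.05, 0.0, 0.0, -1.9, 8.5, 3.06, -4.61, 0.05, 0.0, 0.0, -1.9]
[8.5, 3.21, -4.51, 0.06, 0.0, 0.0, -1.9, 8.5, 3.36, -4.4, 0.06, 0.0, 0.0, -1.9, 8.5, 3.5, -4.29, 0.06, 0.0, 0.0, -1.9, 8.5, 3.64, -4.17, 0.06, 0.0, 0.0, -1.9, 8.5, 3.77, -4.05, 0.06, 0.0, 0.0, -1.9]
[8.5, 3.9, -3.93, 0.06, 0.0, 0.0, -1.9]
```

View pics/s7.png

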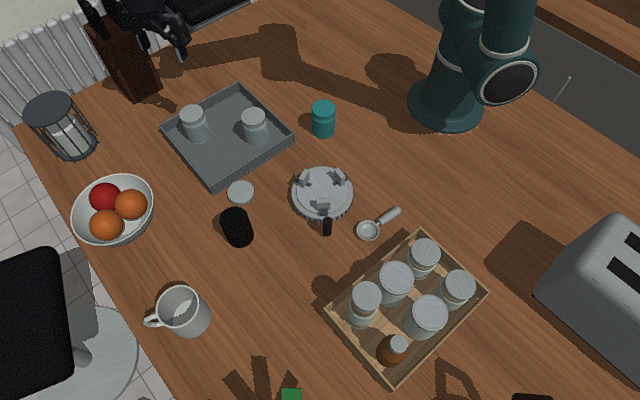

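Both empties stand in the tray at (193,122) and (254,125), and no other empties are left. The tall jar is in the crate at (365,298). I'll move over it.

move_arm(series=[8.5, 2.4, -5.0, 0, 0, 0, -1.9, 8.5, 2.6, -4.9, 0, 0, 0, -1.9, 8.5, 2.8, -4.8, 0, 0, 0, -1.9, 8.5, 2.9, -4.7, 0, 0, 0, -1.9, 8.5, 3.1, -4.6, 0, 0, 0, -1.9])

```text
time: 20.88
tool_pos: [0.5805, -0.0771, 0.2513]
tcp_rot: [-3.003, -0.918, 0.005]
wrist_force: [0.3, 0.4, 1.2]
width: 0.998
grip_force: 0.0
```

move_arm(series=[8.5, 3.2, -4.5, 0, 0, 0, -1.9, 8.5, 3.4, -4.4, 0, 0, 0, -1.9, 8.5, 3.5, -4.3, 0, 0, 0, -1.9, 8.5, 3.6, -4.2, 0, 0, 0, -1.9, 8.5, 3.8, -4.1, 0, 0, 0, -1.9])

```text
time: 21.5
tool_pos: [0.5873, 0.1998, 0.2512]
tcp_rot: [-2.918, -1.164, 0.005]
wrist_force: [-0.4, -0.1, -0.2]
width: 0.997
grip_force: 0.0
```

move_arm(series=[8.5, 3.7, -3.7, 0, 0, 0, -1.9, 8.5, 0, 0, 0, 0, 0, 0, 8.5, 0, 0, 0, 0, 0, 0])

```text
time: 21.88
tool_pos: [0.589, 0.2503, 0.2515]
tcp_rot: [2.898, 1.212, -0.005]
wrist_force: [0.6, -0.1, 0.8]
width: 0.996
grip_force: 0.0
```

```bash
python3 - <<'E'
from h import *
a=read_camera("scene"); cv2.imwrite("pics/s8.png",cv2.resize(a[200:390,290:500,::-1],None,fx=3,fy=3))
plan(8.5,(.593,.252,.116),45,4)
E
```

```text
q [ 0.36  0.19  1.67 -0.    1.28  1.14] pos [0.5893 0.2497 0.2519] yaw 45.3 F [-1.  -0.4  1.1] w 8.53
[8.5, 0.11, 0.03, 3.4, 0.0, 0.0, 0.1, 8.5, 0.11, 0.03, 3.4, 0.0, 0.0, 0.1, 8.5, 0.11, 0.02, 3.4, 0.0, 0.0, 0.1, 8.5, 0.11, 0.02, 3.4, 0.0, 0.0, 0.1]
```

View pics/s8.png

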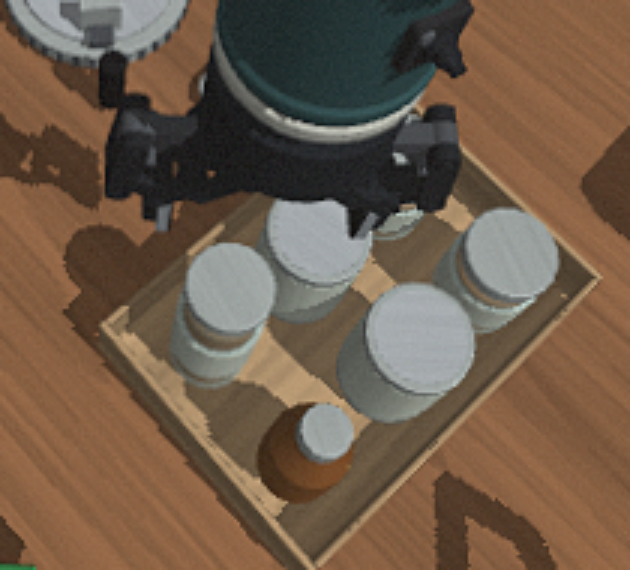

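The tall jar's lid is at crop (230,288), which agrees with the estimate. Descending now.

move_arm(series=[8.5, 0.2, 0, 3.5, 0, 0, 0, 8.5, 0.1, 0, 3.5, 0, 0, 0, 8.5, 0.1, 0, 3.5, 0, 0, 0, 8.5, 0.1, 0, 3.1, 0, 0, 0, 7.0, 0, 0, 0, 0, 0, 0], grip_force=45)

```text
time: 22.55
tool_pos: [0.591, 0.2515, 0.1137]
tcp_rot: [2.9, 1.208, -0.012]
wrist_force: [-0.2, -0.6, -0.2]
width: 0.825
grip_force: 0.0
```

move_arm(series=[6.2, 0, 0, 0, 0, 0, 0, 5.6, 0, 0, 0, 0, 0, 0, 4.7, 0, 0, 0, 0, 0, 0, 4.7, 0, 0, 0, 0, 0, 0, 4.7, 0, 0, 0, 0, 0, 0])

```text
time: 23.18
tool_pos: [0.5952, 0.2547, 0.1198]
tcp_rot: [2.898, 1.211, 0.007]
wrist_force: [0.6, -1.3, 6.6]
width: 0.597
grip_force: 47.8
```

move_arm(series=[4.7, 0, 0, -0.5, 0, 0, 0, 4.7, 0, 0, -2, 0, 0, 0, 4.7, 0, 0, -4, 0, 0, 0, 4.7, 0, 0, -5, 0, 0, 0, 4.7, 0, 0, -5, 0, 0, 0])

```text
time: 23.8
tool_pos: [0.5928, 0.2542, 0.2841]
tcp_rot: [-2.898, -1.211, 0.001]
wrist_force: [0.4, 0.2, -2.7]
width: 0.599
grip_force: 47.8
```

```bash
python3 - <<'E'
from h import *
plan(4.7,(.457,-.0065,.27),45,6)
E
```

```text
q [0.37 0.18 1.62 0.   1.34 1.15] pos [0.5928 0.2542 0.2841] yaw 45.4 F [ 0.4  0.2 -2.7] w 5.12
[4.7, -4.68, 1.44, 0.24, 0.0, 0.0, 0.1, 4.7, -4.68, 1.45, 0.24, 0.0, 0.0, 0.1, 4.7, -4.68, 1.45, 0.24, 0.0, 0.0, 0.1, 4.7, -4.68, 1.46, 0.24, 0.0, 0.0, 0.1, 4.7, -4.68, 1.46, 0.24, 0.0, 0.0, 0.1]
[4.7, -4.67, 1.47, 0.23, 0.0, 0.0, 0.1]
```

move_arm(series=[4.7, -4.7, 1.4, 0.2, 0, 0, 0, 4.7, -4.7, 1.4, 0.2, 0, 0, 0, 4.7, -4.7, 1.5, 0.2, 0, 0, 0, 4.7, -4.7, 1.5, 0.2, 0, 0, 0, 4.7, -4.7, 1.5, 0.2, 0, 0, 0])

```text
time: 24.42
tool_pos: [0.4791, 0.0346, 0.2729]
tcp_rot: [2.898, 1.212, 0.001]
wrist_force: [0.8, -0.1, -2.9]
width: 0.597
grip_force: 47.9
```

move_arm(series=[4.7, -4.6, 1.5, 0.2, 0, 0, 0, 4.7, 0, 0, 2, 0, 0, 0, 4.7, 0, 0, 0, 0, 0, 0, 4.7, 0, 0, 0, 0, 0, 0])

```text
time: 24.92
tool_pos: [0.4589, -0.0071, 0.2511]
tcp_rot: [2.898, 1.212, 0.001]
wrist_force: [1.0, 0.6, -4.0]
width: 0.595
grip_force: 48.0
```

```bash
python3 - <<'E'
from h import *
a=read_camera("scene"); cv2.imwrite("pics/s9.png",cv2.resize(a[130:250,250:410,::-1],None,fx=4,fy=4))
plan(4.7,(.457,-.0065,.155),45,4)
print(proj("scene",[[.457,-.0065,.03],[.457,-.0065,.145]]))
E
```

```text
q [-0.07 -0.16  2.03  0.    1.27  0.71] pos [ 0.4592 -0.007   0.2513] yaw 45.4 F [-0.4 -0.3 -4.1] w 5.1
[4.7, -0.03, -0.05, 2.41, 0.0, 0.0, 0.1, 4.7, -0.03, -0.05, 2.41, 0.0, 0.0, 0.1, 4.7, -0.03, -0.05, 2.41, 0.0, 0.0, 0.1, 4.7, -0.03, -0.05, 2.41, 0.0, 0.0, 0.1]
[[322.43448355 189.25215693]
 [322.80724313 159.49361006]]
```

View pics/s9.png

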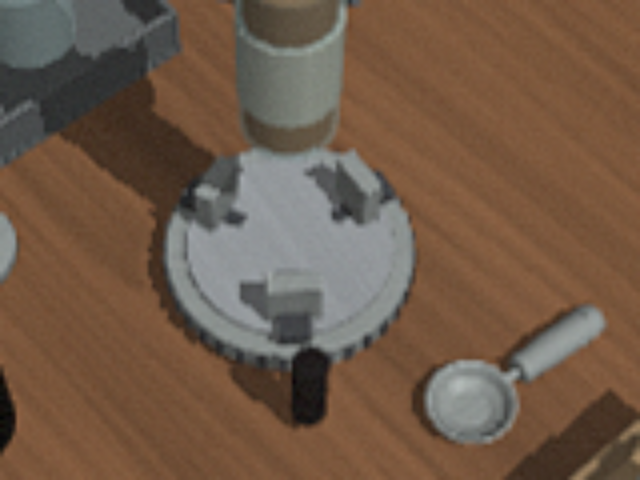

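The platform centre is at crop (291,239), full-frame (322.8,189.8), against a prediction of (322.4,189.3). The jar hangs upright over it, so I'll lower it.

move_arm(series=[4.7, 0, -0.1, 2.5, 0, 0, 0, 4.7, 0, 0, 2.5, 0, 0, 0, 4.7, 0, 0, 2.5, 0, 0, 0, 4.7, 0, 0, 1.5, 0, 0, 0, 4.7, 0, 0, 0, 0, 0, 0])

```text
time: 25.6
tool_pos: [0.4573, -0.0064, 0.1595]
tcp_rot: [-2.897, -1.212, 0.003]
wrist_force: [0.0, 1.5, -4.4]
width: 0.601
grip_force: 48.1
```

move_arm(series=[4.7, 0, 0, 0.4, 0, 0, 0, 4.7, 0, 0, 0.3, 0, 0, 0, 4.7, 0, 0, 0.2, 0, 0, 0, 4.7, 0, 0, 0, 0, 0, 0])

```text
time: 26.1
tool_pos: [0.4579, -0.0068, 0.1513]
tcp_rot: [-2.899, -1.211, -0.0]
wrist_force: [-0.3, 0.5, -3.9]
width: 0.599
grip_force: 48.1
```

move_arm(series=[4.7, 0, 0, 0.1, 0, 0, 0, 4.7, 0, 0, 0, 0, 0, 0])

```text
time: 26.35
tool_pos: [0.4579, -0.0068, 0.1503]
tcp_rot: [-2.899, -1.211, -0.0]
wrist_force: [1.0, 0.4, -3.4]
width: 0.598
grip_force: 48.1
```

move_arm(series=[4.7, 0, 0, 0.1, 0, 0, 0, 4.7, 0, 0, 0.1, 0, 0, 0, 4.7, 0, 0, 0.1, 0, 0, 0, 4.7, 0, 0, 0, 0, 0, 0])

```text
time: 26.85
tool_pos: [0.4578, -0.0068, 0.1471]
tcp_rot: [-2.899, -1.211, 0.0]
wrist_force: [-1.4, -0.4, -3.4]
width: 0.6
grip_force: 48.1
```

move_arm(series=[4.7, 0, 0, 0.1, 0, 0, 0, 4.7, 0, 0, 0.1, 0, 0, 0, 4.7, 0, 0, 0, 0, 0, 0])

```text
time: 27.22
tool_pos: [0.4578, -0.0068, 0.1452]
tcp_rot: [-2.899, -1.211, 0.0]
wrist_force: [0.2, 0.1, -3.8]
width: 0.6
grip_force: 48.1
```

move_arm(series=[4.7, 0, 0, 0.1, 0, 0, 0, 4.7, 0, 0, 0, 0, 0, 0])

```text
time: 27.48
tool_pos: [0.4581, -0.0068, 0.1449]
tcp_rot: [2.899, 1.211, 0.0]
wrist_force: [-1.8, 0.9, 2.3]
width: 0.596
grip_force: 48.9
```

move_arm(series=[5.6, 0, 0, 0, 0, 0, 0, 6.4, 0, 0, 0, 0, 0, 0, 7.5, 0, 0, 0, 0, 0, 0, 7.5, 0, 0, -1, 0, 0, 0, 7.5, 0, 0, -3, 0, 0, 0])

```text
time: 28.1
tool_pos: [0.4565, -0.0067, 0.1835]
tcp_rot: [-2.897, -1.21, 0.005]
wrist_force: [0.2, -0.1, 0.1]
width: 0.88
grip_force: 0.0
```

move_arm(series=[7.5, 0, 0, -4, 0, 0, 0, 7.5, 0, 0, -3, 0, 0, 0, 4.5, 3, 0, 0, 0, 0, -3, 4.5, 4, 0, 0, 0, 0, -3, 4.5, 2.5, 0, 0, 0, 0, -2])

```text
time: 28.72
tool_pos: [0.5223, 0.065, 0.2551]
tcp_rot: [2.805, 1.413, 0.002]
wrist_force: [-0.1, -0.8, 0.5]
width: 0.532
grip_force: 0.0
```

```bash
python3 - <<'E'
from h import *
a=read_camera("scene"); cv2.imwrite("pics/s10.png",cv2.resize(a[130:250,250:410,::-1],None,fx=4,fy=4))
plan(4,(.517,.073,.045),53,5)
E
```

```text
q [ 0.08 -0.03  1.9   0.    1.27  0.71] pos [0.5237 0.0668 0.2548] yaw 53.6 F [2.3 2.  0.1] w 4.46
[4.0, 0.01, -0.18, 4.2, 0.0, 0.0, 0.1, 4.0, 0.01, -0.18, 4.2, 0.0, 0.0, 0.1, 4.0, 0.01, -0.18, 4.2, 0.0, 0.0, 0.1, 4.0, 0.01, -0.18, 4.2, 0.0, 0.0, 0.1, 4.0, 0.02, -0.18, 4.2, 0.0, 0.0, 0.1]
```

View pics/s10.png

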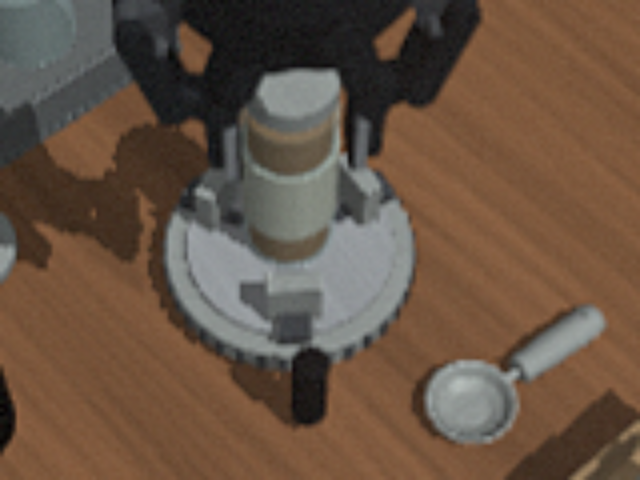

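The jar stands upright in the middle of the open chuck at crop (287,190), and the knob's top is at (312,357).

```bash
python3 - <<'E'
from h import *
k=onz("scene",(250+312/4,130+358/4),.073);print(k)
plan(4,(k[0],k[1],.15),53,2)
E
```

```text
[0.51646296 0.07548738 0.073     ]
q [ 0.08 -0.03  1.9   0.    1.27  0.71] pos [0.5237 0.0668 0.2548] yaw 53.6 F [2.3 2.  0.1] w 4.46
[4.0, 0.12, -0.55, 5.24, 0.0, -0.1, 0.3, 4.0, 0.12, -0.55, 5.24, 0.0, -0.1, 0.3]
```

move_arm(series=[4.2, 0.1, -0.5, 5.2, 0, 0, 0, 4.2, 0.1, -0.5, 5.2, 0, 0, 0, 4.2, 0, 0, 0, 0, 0, 0])

```text
time: 29.15
tool_pos: [0.5096, 0.0711, 0.1457]
tcp_rot: [-2.803, -1.409, 0.017]
wrist_force: [0.3, 0.1, 0.8]
width: 0.492
grip_force: 0.0
```

```bash
python3 - <<'E'
from h import *
plan(4.2,(.5165,.0745,.045),54,4)
E
```

```text
q [ 0.09  0.05  2.03 -0.    1.07  0.73] pos [0.5096 0.0711 0.1457] yaw 53.4 F [0.3 0.1 0.8] w 4.2
[4.2, 0.19, 0.11, 2.52, -0.1, 0.1, -0.2, 4.2, 0.18, 0.1, 2.52, -0.1, 0.1, -0.2, 4.2, 0.18, 0.1, 2.52, -0.1, 0.1, -0.2, 4.2, 0.17, 0.09, 2.52, -0.1, 0.1, -0.2]
```

move_arm(series=[4.2, 0.2, 0.2, 2.5, 0, 0, 0, 4.2, 0.1, 0, 2.5, 0, 0, 0, 4.2, 0.1, 0, 2.5, 0, 0, 0, 4.2, 0, 0, 2.4, 0, 0, 0, 2.6, 0, 0, 0, 0, 0, 0])

```text
time: 29.78
tool_pos: [0.5185, 0.0732, 0.0519]
tcp_rot: [-2.807, -1.41, 0.002]
wrist_force: [-0.5, -0.2, -0.3]
width: 0.31
grip_force: 0.0
```

```bash
python3 - <<'E'
from h import *
plan(4.2,(.5165,.0745,.045),54,1)
d=read_state()["tool_pos"]-[.457,-.0065,0]; print(np.hypot(*d[:2]),np.degrees(np.arctan2(d[1],d[0])))
E
```

```text
q [ 0.09  0.18  2.09 -0.    0.88  0.73] pos [0.5185 0.0732 0.0519] yaw 53.3 F [-0.5 -0.2 -0.3] w 2.65
[4.2, -0.02, -0.24, 0.69, 0.0, 0.0, -0.7]
0.10072476883164215 52.34736847364483
```

move_arm(series=[2.6, 0, 1, 0.5, 0, 0, 6, 2.6, -0.1, 1.4, 0, 0, 0, 8, 2.6, -0.1, 1.4, 0, 0, 0, 8, 2.6, -0.1, 1.4, 0, 0, 0, 8, 2.6, -0.1, 1.4, 0, 0, 0, 8])

```text
time: 30.4
tool_pos: [0.5559, 0.0206, 0.0483]
tcp_rot: [-3.113, -0.412, -0.001]
wrist_force: [-2.8, 3.4, -2.6]
width: 0.305
grip_force: 2.2
```

```bash
cat > a.py <<'E'
from h import *
plan(2.6,(.5165,.0745,.045),54,1)
s=read_state();d=s["tool_pos"]-[.457,-.0065,0]; r=np.hypot(*d[:2]);a=np.arctan2(d[1],d[0]); print("r",r,"ang",np.degrees(a),"clockwise resist",s["wrist_force"]@[-np.sin(a),np.cos(a),0])
E
python3 a.py
```

```text
q [-0.01  0.24  2.02  0.    0.88  1.3 ] pos [0.5559 0.0206 0.0483] yaw 15.1 F [-2.8  3.4 -2.6] w 2.61
[2.6, -2.4, -6.22, 0.34, -0.1, -0.1, -38.9]
r 0.10252507997660668 ang 15.348682663778344 clockwise resist 4.039888626962897
```

move_arm(series=[2.6, -0.2, 1.4, 0.1, 0, 0, 8, 2.6, -0.2, 1.4, 0.1, 0, 0, 8, 2.6, -0.1, 1.4, 0, 0, 0, 8, 2.6, -0.1, 1.4, 0, 0, 0, 8, 2.6, -0.1, 1.4, 0, 0, 0, 8])

```text
time: 31.02
tool_pos: [0.5503, -0.0487, 0.0479]
tcp_rot: [-3.065, 0.678, -0.007]
wrist_force: [-1.2, 4.2, 3.1]
width: 0.307
grip_force: 2.1
```

```bash
python3 a.py
```

```text
q [-0.13  0.23  2.04  0.    0.87  1.87] pos [ 0.5503 -0.0487  0.0479] yaw -24.9 F [-1.2  4.2  3.1] w 2.62
[2.6, -8.26, -9.74, 0.29, 0.0, -0.3, -78.9]
r 0.10238534527425215 ang -24.325075835522885 clockwise resist 3.344191136421565
```

move_arm(series=[2.6, -0.2, 0.9, 0.1, 0, 0, 5, 2.6, -0.1, 0.9, 0, 0, 0, 5, 2.6, -0.1, 0.9, 0, 0, 0, 5, 2.6, 0, 0.5, 0, 0, 0, 3])

```text
time: 31.52
tool_pos: [0.5326, -0.0749, 0.0478]
tcp_rot: [-2.922, 1.146, -0.015]
wrist_force: [5.6, 2.8, 1.6]
width: 0.303
grip_force: 2.5
```

```bash
python3 a.py
```

```text
q [-0.19  0.2   2.07  0.    0.86  2.13] pos [ 0.5326 -0.0749  0.0478] yaw -42.8 F [5.6 2.8 1.6] w 2.59
[2.6, -11.34, -9.87, 0.25, 0.1, -0.7, -96.8]
r 0.10193956703904632 ang -42.16646616862922 clockwise resist 5.824561424659717
```

move_arm(series=[2.6, 0, 0.5, 0, 0, 0, 3, 2.6, 0, 0.3, 0, 0, 0, 2, 2.6, 0, 0, 0, 0, 0, 0])

```text
time: 31.9
tool_pos: [0.5257, -0.0805, 0.0466]
tcp_rot: [-2.872, 1.268, -0.011]
wrist_force: [4.8, 1.6, 2.8]
width: 0.304
grip_force: 2.5
```

```bash
python3 a.py
```

```text
q [-0.2   0.19  2.08  0.    0.86  2.2 ] pos [ 0.5257 -0.0805  0.0466] yaw -47.7 F [4.8 1.6 2.8] w 2.59
[2.6, -12.08, -9.76, 0.14, 0.1, -0.5, -101.7]
r 0.10099933332193892 ang -47.13749927589435 clockwise resist 4.624045018180552
```

Still only friction. From here I'll use small steps.

move_arm(series=[2.6, 0, 0.3, 0, 0, 0, 2, 2.6, 0, 0, 0, 0, 0, 0])

```text
time: 32.15
tool_pos: [0.5223, -0.0823, 0.0454]
tcp_rot: [-2.85, 1.317, -0.007]
wrist_force: [4.2, 2.1, 2.6]
width: 0.305
grip_force: 2.5
```

move_arm(series=[2.6, 0, 0.2, 0, 0, 0, 1, 2.6, 0, 0, 0, 0, 0, 0])

```text
time: 32.4
tool_pos: [0.52, -0.0835, 0.0447]
tcp_rot: [-2.839, 1.342, -0.005]
wrist_force: [4.2, 2.2, 3.0]
width: 0.305
grip_force: 2.4
```

```bash
python3 a.py
```

```text
q [-0.21  0.19  2.09  0.    0.86  2.25] pos [ 0.52   -0.0835  0.0447] yaw -50.6 F [4.2 2.2 3. ] w 2.6
[2.6, -12.43, -9.75, -0.04, 0.0, -0.2, -104.6]
r 0.09948647793430698 ang -50.680135929059105 clockwise resist 4.608638705058479
```

move_arm(series=[2.6, 0, 0.2, 0, 0, 0, 1, 2.6, 0, 0, 0, 0, 0, 0])

```text
time: 32.65
tool_pos: [0.518, -0.0847, 0.0443]
tcp_rot: [-2.828, 1.367, -0.004]
wrist_force: [4.7, 1.1, 2.7]
width: 0.311
grip_force: 2.4
```

move_arm(series=[2.6, 0, 0.2, 0, 0, 0, 1, 2.6, 0, 0, 0, 0, 0, 0])

```text
time: 32.9
tool_pos: [0.5163, -0.0859, 0.0441]
tcp_rot: [-2.816, 1.392, -0.003]
wrist_force: [4.9, 1.9, 3.1]
width: 0.309
grip_force: 2.4
```

```bash
python3 a.py
```

```text
q [-0.21  0.19  2.1   0.    0.86  2.28] pos [ 0.5163 -0.0859  0.0441] yaw -52.6 F [4.9 1.9 3.1] w 2.64
[2.6, -12.72, -9.76, -0.09, 0.0, -0.1, -106.6]
r 0.09904803543506652 ang -53.25400968731274 clockwise resist 5.06312048969712
```

move_arm(series=[2.6, 0, 0.2, 0, 0, 0, 1, 2.6, 0, 0, 0, 0, 0, 0])

```text
time: 33.15
tool_pos: [0.5149, -0.0868, 0.0441]
tcp_rot: [-2.803, 1.416, -0.004]
wrist_force: [5.9, 2.4, 1.5]
width: 0.304
grip_force: 3.2
```

move_arm(series=[2.6, 0, 0.2, 0, 0, 0, 1, 2.6, 0, 0, 0, 0, 0, 0])

```text
time: 33.4
tool_pos: [0.5138, -0.0876, 0.0441]
tcp_rot: [-2.789, 1.44, -0.004]
wrist_force: [7.1, 5.4, 0.7]
width: 0.307
grip_force: 4.3
```

```bash
python3 a.py; python3 - <<'E'
from h import *
a=read_camera("scene"); cv2.imwrite("pics/s11.png",cv2.resize(a[130:250,250:410,::-1],None,fx=4,fy=4))
E
```

```text
q [-0.22  0.18  2.1   0.    0.85  2.31] pos [ 0.5138 -0.0876  0.0441] yaw -54.6 F [7.1 5.4 0.7] w 2.62
[2.6, -13.06, -9.61, -0.07, -0.1, -0.2, -108.6]
r 0.09897926561547582 ang -54.9949113224716 clockwise resist 8.95036023789485
```

View pics/s11.png

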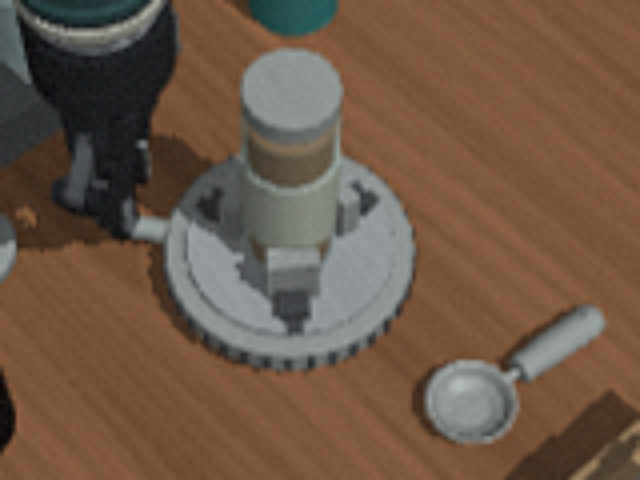

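The jaws now touch the jar on all sides (jar at crop (290,170)) and resistance has risen to 9 N. I'll push on to about 12 N.

move_arm(series=[2.6, 0, 0.1, 0, 0, 0, 0.5, 2.6, 0, 0, 0, 0, 0, 0])

```text
time: 33.7
tool_pos: [0.5133, -0.0878, 0.0441]
tcp_rot: [-2.782, 1.452, -0.005]
wrist_force: [8.7, 5.4, 0.9]
width: 0.305
grip_force: 5.2
```

```bash
python3 a.py
```

```text
q [-0.22  0.18  2.1   0.    0.85  2.31] pos [ 0.5133 -0.0878  0.0441] yaw -55.1 F [8.7 5.4 0.9] w 2.61
[2.6, -13.14, -9.55, -0.07, -0.1, -0.3, -109.1]
r 0.09892340889184342 ang -55.31708603823698 clockwise resist 10.214734856755843
```

move_arm(series=[2.6, 0, 0.1, 0, 0, 0, 0.5, 2.6, 0, 0, 0, 0, 0, 0])

```text
time: 33.95
tool_pos: [0.5127, -0.0882, 0.0441]
tcp_rot: [-2.776, 1.464, -0.005]
wrist_force: [10.0, 8.0, -0.3]
width: 0.3
grip_force: 5.8
```

```bash
python3 a.py
```

```text
q [-0.22  0.18  2.11  0.    0.85  2.32] pos [ 0.5127 -0.0882  0.0441] yaw -55.6 F [10.   8.  -0.3] w 2.56
[2.6, -13.22, -9.5, -0.06, -0.1, -0.3, -109.6]
r 0.09888619515493777 ang -55.71734599586377 clockwise resist 12.751091045238224
```

move_arm(series=[4.2, 0, -0.3, 0, 0, 0, 0, 4.2, 0, 0, 0, 0, 0, 0, 4.2, 0, 0, -2, 0, 0, 0, 4.2, 0, 0, -4, 0, 0, 0, 4.2, 0, 0, -6, 0, 0, 0])

```text
time: 34.58
tool_pos: [0.5093, -0.0874, 0.1614]
tcp_rot: [2.776, -1.465, -0.012]
wrist_force: [1.4, 0.5, 0.3]
width: 0.491
grip_force: 0.0
```

move_arm(series=[4.2, 0, 0, -6, 0, 0, 0, 4.2, 3, 0, -4, 0, 0, 0, 4.2, 3, 3, 0, 0, 0, 0, 4.2, 0, 5, 0, 0, 0, 0, 4.2, 0, 5, 0, 0, 0, 0])

```text
time: 35.2
tool_pos: [0.437, -0.2112, 0.2622]
tcp_rot: [2.778, -1.465, -0.005]
wrist_force: [0.0, -0.5, -0.6]
width: 0.49
grip_force: 0.0
```

```bash
python3 - <<'E'
from h import *
a=read_camera("scene"); cv2.imwrite("pics/s12.png",a[:,:,::-1])
s=read_state();print(s["tool_pos"],s["wrist_force"])
E
```

```text
[ 0.43238438 -0.21356185  0.26189116] [-4.33619581 -0.94909616 -0.2061371 ]
```

View pics/s12.png

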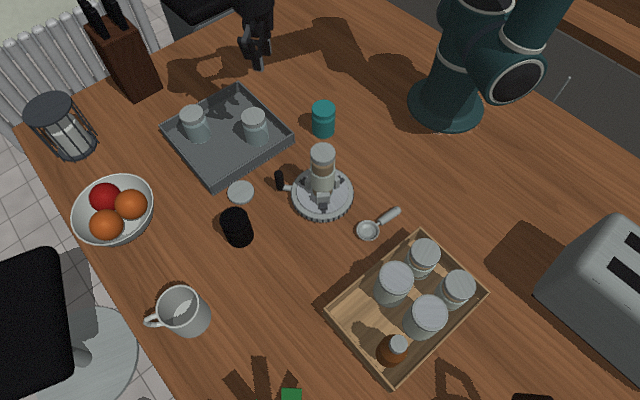

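The full jar is gripped in the chuck at (322,175), both empties stand in the tray, and the rest of the groceries, spoon, lid and look-alikes look undisturbed. Handing in.

move_arm(series=[4.2, 0, 0, 0, 0, 0, 0, 4.2, 0, 0, 0, 0, 0, 0])

```text
time: 35.5
tool_pos: [0.4393, -0.2102, 0.2629]
tcp_rot: [-2.778, 1.466, 0.001]
wrist_force: [0.4, 0.5, 0.1]
width: 0.49
grip_force: 0.0
```

```bash
python3 -c "
from workcell import *
print(finish_job())"
```

```text
the job is handed in; nothing more can be done
None
```

I handed the job in at about 35 s (no verdict came back): the finished jar and the one other empty stand upright in the tray, and the tall full jar is in the chuck, its jaws closed with about 12.5 N at the lever.

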